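# Clear the bench block and set up a napkin ring

## Robot

A 6-joint arm with a two-finger parallel gripper is mounted at the origin on the work surface. World frame = base frame: x ahead of the robot, y to its left, z up, the work surface at z = 0. Lengths are in m, angles in rad, forces in N, time in s.
With the tool pointing down it reaches from about 0.35 to 0.85 m from the base axis. Payload 8.1 kg.
Tool frame: the origin (TCP) lies between the finger pads; the fingertips stand 8 mm ahead of it and the grasp point (between the pads) lies 11 mm behind it; z points along the fingers, y is the direction in which the jaws open and shut (so a half turn about z gives the same grasp; the last joint's range is limited). The gripper opens to 93 mm and grips with 3 to 60 N. Pads are 15 mm wide; open, the fingers measure 128 mm over their backs; the gripper's body (75 mm by 188 mm) begins 65 mm behind the grasp point.
Start: joints at [-1.397, 0.13, 1.488, -0, 1.523, -0.085], TCP at [0.154, -0.58, 0.227] pointing down, gripper open.
Joint ranges: [-2.96, 2.96], [-0.89, 2.26], [0.02, 2.5], [-1.34, 4.48], [0, 2.73], [-2.66, 2.66]. Speed limits (rad/s): [2.39, 2.39, 2.79, 3.14, 3.14, 3.14].

## Interface

Orientations are given as a 3x3 rotation matrix whose columns are the frame's x, y, z axes.
In Python, from plant import arm gives the robot as it stands.
- The arm moves only by the tool arm_command, never from a script. Its argument "deltas" is a list that holds one entry, the list of rows, each a list of 7 numbers: the shift along the world's x, y, z in units of 25 mm (1.0 is 25 mm), then the turn, a rotation vector about the world's x, y, z in rad, then the opening, from 0 (shut) to 1 (fully open). In form: [[[dx, dy, dz, ax, ay, az, claw], ...]]. A call has 1 to 20 rows; each row shifts and turns the commanded pose from where the row before left it; what a row does not reach is not made up. A row lasts 1/10 s, in which the tool goes at most 50 mm and 8.59 degrees, less where a joint would pass 70% of its speed; a pose out of reach is approached as far as the arm can. A call is refused whole if a number of a shift passes 1 or a number of a turn 0.15, either way. A call with a gripper value outside its range is refused whole. The fingers move at their own pace and stop on an object; "squeeze" is the grip in N (left out, the last holds). Time passes only in rows, so rows that do not move let the fingers close. It gives the time, the measured TCP pose, the force and the opening at its end, in the units of the state.
- arm.get_state(): the state, without advancing time (a new reading comes with each control period).
- arm.get_image(name): name is "scene" or "top" or "wrist"; returns the picture (384x512x3 uint8, red, green, blue); there is no depth.
- arm.camera_info(name): a dict with "fx", "fy", "cx", "cy" (pixels), "R" (3x3) and "t" (3): a world point X has camera coordinates R X + t. Camera axes: x right, y down, z forward; pixel columns grow to the right and rows downward; lengths in m; the calibration is good to about 2 mm. A picture is of the moment at which its call begins: read the wrist's pose just before it. camera_info takes no time and is no camera call; for the wrist camera it gives the pose at the moment of the call.
- arm.sign_off(): hands the job in, once; it reports no verdict.
Trained networks look in the newest picture that a camera, given by its name, has taken for a name from the list of things; names that differ only in an ending like _2 or _b are one class to them, and where a whole thing is asked for, a point or a joint stands for the part that bears it (a point fixed in the world has none). Each returns a list of dicts, best first, with "p" (0 to 1); they miss things now and then, are a little off and sometimes report something else, mostly with a low value. They report only what shows in the picture. A call takes as long as a camera call.
- arm.boxes_of(camera, query): "location" ([x, y, z] in m, in world coordinates, good to about 4 mm: the middle of the surface that is visible of it).
- arm.spot_point(camera, query): "location" ([x, y, z] in m, in world coordinates, good to about 4 mm: a listed point, or the origin of a listed thing).
The state is a dict: "time": time; "joint_positions": joint angles; "qvel": joint speeds; "effort": joint torques, N m; "tcp_pos": TCP position; "tool_rot": TCP orientation; "force": force on the tool from outside, world axes, zero at the start; "wrist_torque": the same for the moment, N m; "opening": finger opening in m.
Only numpy, scipy, OpenCV 4.12 (cv2) and the standard library are available. Lean on these libraries where they do the work, as an engineer would, in place of code of your own. Each camera call takes 0.05 s, during which the arm holds its last target. There are 200 camera calls.

## Task

The wooden ring clamp has been left lying across the steel bench block. Clear it away by laying it down flat inside the shallow wooden tray, then stand the round, open silver napkin ring on its end in the middle of the bare bench block, ready for truing its edge.

Things in the scene. Friction and masses are not known exactly. Their poses are not given: they have to be found in the camera images.
- clamp_mid (a point): Centre (half-way up) of the loose wooden ring clamp: a pale wooden bar 110 mm long (x axis), 24 mm wide (y), 26 mm high (z), with a narrow steel band round its middle, dark pads at the -x end and a thin dark wedge sticking out 18 mm more at the +x end. About 80 g. It starts lying flat on the bench block, its middle within about 20 mm of the block's middle, so that it bars the whole middle of the block.
- block: The steel bench block, a square polished slab 100 x 100 mm and 25 mm high, fixed. Origin at the centre of its underside, on the table; its top is 25 mm above the origin.
- tray: Shallow empty open wooden tray, fixed: outside 210 mm (x axis) x 170 mm (y axis) x 22 mm high, walls 6 mm thick, inner floor 6 mm above the table. Origin at the centre of its underside. The clamp fits inside with room to spare.
- ring_mid (a point): Centre (half-way up) of the round silver napkin ring: an open tube 48 mm outside diameter, 41 mm inside, 26 mm high, standing on its end on the table, z axis along the tube. About 110 g. Near it stand two silver pieces of like size and height that are not wanted: a square open ring and a solid round slug.

How it is judged:
By the outcome, as a careful person would: the job done as asked, in the order asked, and still so for the second after the job is handed in, with the robot touching nothing.
It also fails if it takes over 64 s, if anything falls off the work surface, if the arm or the gripper's body presses on something with over 40 N, if the wrist force passes 120 N, or if a joint passes its speed limit or range.

## Working session

There is one attempt and no reset: what is moved stays moved. The work goes in short steps, Python scripts to look and compute and a tool call to move; the robot and the scene stay as the last step left them, time stands still between calls to the robot, and variables do not carry over. Pictures are saved under pics/ and viewed, about 8 in all and at most 12, crops included, and the job is handed in when it is done.

Besides the shell and the picture viewer there is one more tool, called as name(argument=value, ...) on one line, values as JSON. arm_command: Moves the arm, as the interface text tells. Its arguments: {"type":"object","properties":{"deltas":{"type":"array","items":{"type":"array","items":{"type":"array","items":{"type":"number"}}}},"squeeze":{"type":"number"}},"required":["deltas"]}

```bash
mkdir -p pics; ls; python3 - <<'E'
from plant import arm
import cv2,numpy as np
s=arm.get_state();print(s)
for c in ["top","scene"]:
    im=arm.get_image(c);cv2.imwrite(f"pics/{c}0.png",im[:,:,::-1])
    for q in ["clamp_mid","block","tray","ring_mid"]:
        print(c,q,[(np.round(d["location"],3).tolist(),round(d["p"],2)) for d in arm.spot_point(c,q)][:4])
i=arm.camera_info("top");print(i)
E
```

```text
pics
{'time': 0.0, 'joint_positions': array([-1.39743109e+00,  1.31150477e-01,  1.48927312e+00,  9.52386452e-06,
        1.52299121e+00, -8.53906203e-02]), 'qvel': array([-1.69496312e-04, -1.76486750e-04, -4.26726580e-05, -4.62780436e-04,
       -6.17433510e-04, -5.31433800e-04]), 'effort': array([ 2.44466719e-03, -5.59837925e+01, -4.91754055e+01,  7.69798388e-02,
        3.55513638e-02, -1.79358540e-04]), 'tcp_pos': array([ 0.15346196, -0.57947315,  0.2255972 ]), 'tool_rot': array([[ 9.66709219e-01,  2.55877300e-01, -3.04947780e-04],
       [ 2.55877429e-01, -9.66707564e-01,  1.79648085e-03],
       [ 1.64883343e-04, -1.81470385e-03, -9.99998340e-01]]), 'force': array([-0.40427881,  0.04794633,  0.48828379]), 'wrist_torque': array([0.00399757, 0.03276926, 0.00379844]), 'opening': 0.09295661151608726}
top clamp_mid [([0.59, -0.296, 0.04], 0.74)]
top block [([0.578, -0.297, -0.002], 0.82)]
top tray [([0.539, 0.288, 0.0], 0.87)]
top ring_mid [([0.539, 0.286, 0.0], 0.7), ([0.663, -0.015, 0.009], 0.48)]
scene clamp_mid [([0.587, -0.299, 0.039], 0.6)]
scene block [([0.578, -0.297, -0.003], 0.84)]
scene tray [([0.54, 0.284, -0.0], 0.62)]
scene ring_mid [([0.668, -0.013, 0.013], 0.71)]
{'fx': 395.28102396382826, 'fy': 395.28102396382826, 'cx': 253.3150549380815, 'cy': 184.58863679422552, 'R': array([[-5.50773126e-02, -9.98482052e-01, -2.86796103e-04],
       [-9.77520880e-01,  5.39796137e-02, -2.03811508e-01],
       [ 2.03517614e-01, -1.09450410e-02, -9.79010106e-01]]), 't': array([0.02171843, 0.56086307, 0.81939715])}
```

View pics/top0.png

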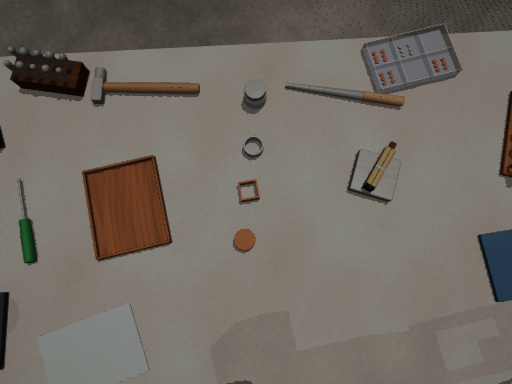

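View pics/scene0.png

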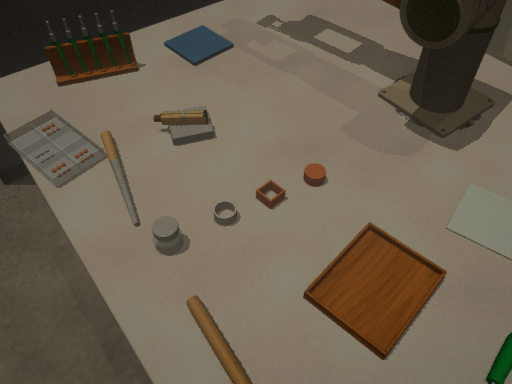

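Top view: ring at (253,147), square ring (248,190), slug (245,240), and the clamp on the block from (370,187) to (393,145). The tray is around (127,207). The detections of all four agree with this. I'll enlarge the block and tray to get their yaws.

```bash
cat > h.py <<'E'
import numpy as np,cv2
from plant import arm
def ray(c,uv,z,i=None):
    i=i or arm.camera_info(c);R=np.array(i["R"]);t=np.array(i["t"])
    d=R.T@np.array([(uv[0]-i["cx"])/i["fx"],(uv[1]-i["cy"])/i["fy"],1]);o=-R.T@t
    return o+d*(z-o[2])/d[2]
def proj(c,X,i=None):
    i=i or arm.camera_info(c);p=np.array(i["R"])@np.array(X)+np.array(i["t"])
    return [i["fx"]*p[0]/p[2]+i["cx"],i["fy"]*p[1]/p[2]+i["cy"]]
E
python3 - <<'E'
from h import *
im=cv2.imread("pics/top0.png")
a=cv2.resize(im[135:205,335:415],None,fx=5,fy=5,interpolation=cv2.INTER_CUBIC)
b=cv2.resize(im[145:265,75:180],None,fx=3.5,fy=3.5,interpolation=cv2.INTER_CUBIC)
c=np.zeros((max(a.shape[0],b.shape[0]),a.shape[1]+b.shape[1],3),np.uint8)
c[:a.shape[0],:a.shape[1]]=a;c[:b.shape[0],a.shape[1]:]=b
cv2.imwrite("pics/crop.png",c);print(a.shape,b.shape)
# ring pixels
print("ring",ray("top",(253,147),.026),"sq",ray("top",(248,190),.026),"slug",ray("top",(245,240),.026))
print("clamp ends",ray("top",(370,186),.045),ray("top",(392,145),.04))
E
```

```text
(350, 400, 3) (420, 368, 3)
ring [ 0.65785147 -0.01380304  0.026     ] sq [0.55581927 0.00329906 0.026     ] slug [0.44247596 0.01595667 0.026     ]
clamp ends [ 0.54614513 -0.27135117  0.045     ] [ 0.64060282 -0.33485906  0.04      ]
```

View pics/crop.png

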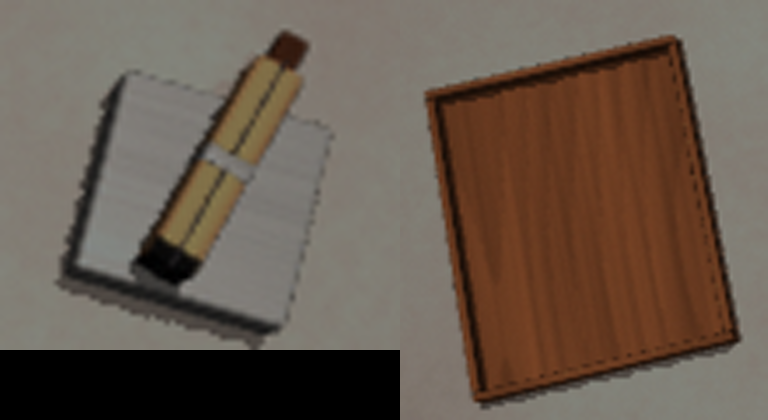

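Crop: clamp pads at (165,262), its band at (230,163), and the wedge at (290,48). Block top corners are (128,72), (332,130), (283,322) and (75,268). Tray rim corners are (427,97), (678,38), (737,340) and (478,403).

```bash
python3 - <<'E'
from h import *
f=lambda x,y,z:ray("top",(335+x/5,135+y/5),z)[:2]
g=lambda x,y,z:ray("top",(75+(x-400)/3.5,145+y/3.5),z)[:2]
e=[f(165,262,.051),f(280,65,.051),f(230,163,.051)];print("clamp",np.round(e,4).tolist(),np.linalg.norm(e[1]-e[0]),np.arctan2(*(e[1]-e[0])[::-1]))
for n,P in(("block",[f(*p,.025) for p in((128,72),(332,130),(283,322),(75,268))]),("tray",[g(*p,.022) for p in((427,97),(678,38),(737,340),(478,403))])):
    P=np.array(P);d=np.roll(P,-1,0)-P
    print(n,P.mean(0),np.linalg.norm(d,axis=1),np.degrees(np.arctan2(d[:,1],d[:,0])))
r=cv2.imread("pics/top0.png")
E
```

```text
clamp [[0.5421, -0.2647], [0.6304, -0.3275], [0.5858, -0.2991]] 0.10836885852331968 -0.6183306181928586
block [ 0.57646996 -0.29437014] [0.09774583 0.09539761 0.09714018 0.09832364] [-109.90530978  158.93840278   71.82738238  -20.64832229]
tray [0.53311463 0.28275977] [0.16971293 0.20645816 0.16761749 0.20595536] [ -79.29608289 -169.69572172  100.53340664   10.88645519]
```

arm_command(deltas=[[[0.868, 0.564, -0.12, 0, 0, -0.0438, 1], [0.868, 0.564, -0.12, 0, 0, -0.0438, 1], [0.868, 0.564, -0.12, 0, 0, -0.0438, 1], [0.868, 0.564, -0.12, 0, 0, -0.0438, 1], [0.868, 0.564, -0.12, 0, 0, -0.0438, 1], [0.868, 0.564, -0.12, 0, 0, -0.0438, 1], [0.868, 0.564, -0.12, 0, 0, -0.0438, 1], [0.868, 0.564, -0.12, 0, 0, -0.0438, 1], [0.868, 0.564, -0.12, 0, 0, -0.0438, 1], [0.868, 0.564, -0.12, 0, 0, -0.0438, 1], [0.868, 0.564, -0.12, 0, 0, -0.0438, 1], [0.868, 0.564, -0.12, 0, 0, -0.0438, 1], [0.868, 0.564, -0.12, 0, 0, -0.0438, 1], [0.868, 0.564, -0.12, 0, 0, -0.0438, 1], [0.868, 0.564, -0.12, 0, 0, -0.0438, 1], [0.868, 0.564, -0.12, 0, 0, -0.0438, 1], [0.868, 0.564, -0.12, 0, 0, -0.0438, 1], [0.868, 0.564, -0.12, 0, 0, -0.0438, 1], [0.868, 0.564, -0.12, 0, 0, -0.0438, 1], [0.868, 0.564, -0.12, 0, 0, -0.0438, 1]]], squeeze=15)

```text
time: 2.5
tcp_pos: [0.5884, -0.2973, 0.1665]
tool_rot: [[0.814, -0.58, 0.0], [-0.58, -0.814, -0.0], [0.0, -0.0, -1.0]]
force: [-0.7, -0.2, 0.7]
opening: 0.0932
```

```bash
cat > look.py <<'E'
from h import *
import sys
def look(name,qs=()):
    s=arm.get_state();i=arm.camera_info("wrist")
    im=arm.get_image("wrist");cv2.imwrite(f"pics/{name}.png",im[:,:,::-1])
    R=s["tool_rot"];print("t",s["time"],"tcp",np.round(s["tcp_pos"],4),"yaw",np.arctan2(R[1,0],R[0,0]),"zax",np.round(R[:,2],3),"F",np.round(s["force"],1),"open",s["opening"])
    for q in qs: print(q,[(np.round(d["location"],4).tolist(),round(d["p"],2)) for d in arm.spot_point("wrist",q)][:3])
    np.save(f"pics/{name}.npy",i,allow_pickle=True)
    return i
if __name__=="__main__": look(sys.argv[1],sys.argv[2:])
E
python3 look.py w1 clamp_mid block
```

```text
t 2.5 tcp [ 0.5884 -0.2973  0.1665] yaw -0.6189955303314566 zax [ 0. -0. -1.] F [-0.7 -0.2  0.7] open 0.0932297249044092
clamp_mid [([0.5828, -0.2971, 0.0341], 0.77)]
block [([0.5808, -0.2975, 0.0027], 0.61)]
```

View pics/w1.png

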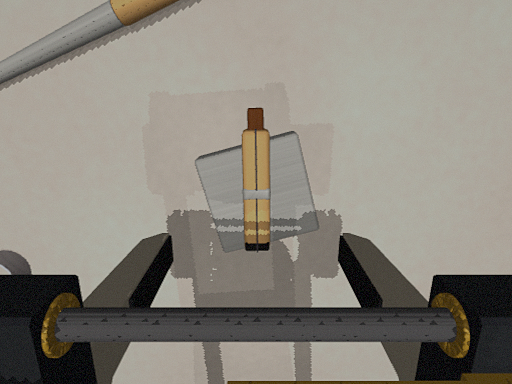

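The wrist view shows the clamp upright in the image: bar from (256,130) to (257,250), band at (257,194). Block corners are (195,160), (297,132), (318,229) and about (222,252).

```bash
python3 - <<'E'
from h import *
i=np.load("pics/w1.npy",allow_pickle=True).item()
P=[ray("wrist",p,.051,i)[:2] for p in((256,130),(257,250),(257,194))]
print(np.round(P,4).tolist(),np.linalg.norm(P[0]-P[1]),np.arctan2(*(P[0]-P[1])[::-1]),(P[0]+P[1])/2)
P=np.array([ray("wrist",p,.025,i)[:2] for p in((195,160),(297,132),(318,229),(222,252))]);d=np.roll(P,-1,0)-P
print(P.mean(0),(P[0]+P[2])/2,np.linalg.norm(d,axis=1),np.degrees(np.arctan2(d[:,1],d[:,0])))
E
```

```text
[[0.6324, -0.3289], [0.543, -0.2666], [0.587, -0.2977]] 0.10898322984621503 -0.6083351768978564 [ 0.58770508 -0.29776347]
[ 0.57884374 -0.29325467] [ 0.57844505 -0.29358995] [0.09716274 0.09776799 0.09897525 0.09677663] [-110.07642681  159.00995437   69.32297577  -22.06963134]
```

arm_command(deltas=[[[0, 0, -0.7, 0, 0, 0, 0.6], [0, 0, -0.7, 0, 0, 0, 0.6], [0, 0, -0.7, 0, 0, 0, 0.6], [0, 0, -0.7, 0, 0, 0, 0.6], [0, 0, -0.7, 0, 0, 0, 0.6], [0, 0, -0.7, 0, 0, 0, 0.6], [0, 0, -0.5, 0, 0, 0, 0.6], [0, 0, -0.3, 0, 0, 0, 0.6], [0, 0, -0.14, 0, 0, 0, 0.6], [0, 0, 0, 0, 0, 0, 0.6], [0, 0, 0, 0, 0, 0, 0.6]]])

```text
time: 3.75
tcp_pos: [0.5882, -0.2983, 0.0391]
tool_rot: [[0.816, -0.579, 0.001], [-0.579, -0.816, -0.001], [0.001, -0.0, -1.0]]
force: [-1.3, 0.2, 0.4]
opening: 0.056
```

arm_command(deltas=[[[0, 0, -0.08, 0, 0, 0, 0.6], [0, 0, 0, 0, 0, 0, 0.3], [0, 0, 0, 0, 0, 0, 0], [0, 0, 0, 0, 0, 0, 0], [0, 0, 0, 0, 0, 0, 0], [0, 0, 0, 0, 0, 0, 0], [0, 0, 0, 0, 0, 0, 0], [0, 0, 0, 0, 0, 0, 0], [0, 0, 0, 0, 0, 0, 0], [0, 0, 0, 0, 0, 0, 0], [0, 0, 0, 0, 0, 0, 0]]], squeeze=20)

```text
time: 4.85
tcp_pos: [0.5876, -0.2981, 0.0362]
tool_rot: [[0.815, -0.579, 0.0], [-0.579, -0.815, -0.0], [0.0, 0.0, -1.0]]
force: [0.4, 0.7, 1.7]
opening: 0.0239
```

arm_command(deltas=[[[0, 0, 0.4, 0, 0, 0, 0], [0, 0, 0.8, 0, 0, 0, 0], [0, 0, 0.9, 0, 0, 0, 0], [0, 0, 0.9, 0, 0, 0, 0], [0, 0, 0.8, 0, 0, 0, 0], [0, 0, 0.4, 0, 0, 0, 0], [-0.083, 0.5, 0, 0, 0, 0.032, 0], [-0.083, 0.93, 0, 0, 0, 0.032, 0], [-0.083, 0.93, 0, 0, 0, 0.032, 0], [-0.083, 0.93, 0, 0, 0, 0.032, 0], [-0.083, 0.93, 0, 0, 0, 0.032, 0], [-0.083, 0.93, 0, 0, 0, 0.032, 0], [-0.083, 0.93, 0, 0, 0, 0.032, 0], [-0.083, 0.93, 0, 0, 0, 0.032, 0], [-0.083, 0.93, 0, 0, 0, 0.032, 0], [-0.083, 0.93, 0, 0, 0, 0.032, 0], [-0.083, 0.93, 0, 0, 0, 0.032, 0], [-0.083, 0.93, 0, 0, 0, 0.032, 0], [-0.083, 0.93, 0, 0, 0, 0.032, 0], [-0.083, 0.93, 0, 0, 0, 0.032, 0]]])

```text
time: 6.85
tcp_pos: [0.5569, 0.0185, 0.1394]
tool_rot: [[0.986, -0.165, -0.003], [-0.165, -0.986, 0.0], [-0.003, 0.0, -1.0]]
force: [1.1, -0.5, -0.8]
opening: 0.0238
```

arm_command(deltas=[[[-0.083, 0.93, 0, 0, 0, 0.032, 0], [-0.083, 0.93, 0, 0, 0, 0.032, 0], [-0.083, 0.93, 0, 0, 0, 0.032, 0], [-0.083, 0.93, 0, 0, 0, 0.032, 0], [-0.083, 0.93, 0, 0, 0, 0.032, 0], [-0.083, 0.93, 0, 0, 0, 0.032, 0], [-0.083, 0.93, 0, 0, 0, 0.032, 0], [-0.083, 0.93, 0, 0, 0, 0.032, 0], [-0.083, 0.93, 0, 0, 0, 0.032, 0], [-0.083, 0.93, 0, 0, 0, 0.032, 0], [-0.083, 0.93, 0, 0, 0, 0.032, 0], [0, 0.43, 0, 0, 0, 0, 0], [0, 0, 0, 0, 0, 0, 0], [0, 0, 0, 0, 0, 0, 0]]])

```text
time: 8.25
tcp_pos: [0.5352, 0.2826, 0.1403]
tool_rot: [[0.983, 0.182, -0.001], [0.182, -0.983, -0.001], [-0.001, 0.001, -1.0]]
force: [-0.0, -0.9, -1.6]
opening: 0.024
```

```bash
python3 look.py w2 tray clamp_mid
```

```text
t 8.25 tcp [0.5352 0.2826 0.1403] yaw 0.18294133875597415 zax [-0.001 -0.001 -1.   ] F [-0.  -0.9 -1.6] open 0.023971768674661654
tray []
clamp_mid [([0.5325, 0.2824, 0.1386], 0.68)]
```

View pics/w2.png

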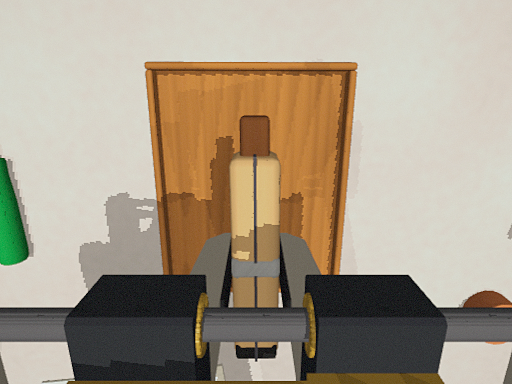

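The clamp is held level and lined up with the tray. It sits at columns 231–280, and the tray edges are near 150 and 352. I'll lower it now.

arm_command(deltas=[[[0, 0, -0.5, 0, 0, 0, 0], [0, 0, -0.8, 0, 0, 0, 0], [0, 0, -0.8, 0, 0, 0, 0], [0, 0, -0.8, 0, 0, 0, 0], [0, 0, -0.7, 0, 0, 0, 0], [0, 0, -0.5, 0, 0, 0, 0], [0, 0, -0.3, 0, 0, 0, 0], [0, 0, -0.2, 0, 0, 0, 0], [0, 0, -0.2, 0, 0, 0, 0], [0, 0, 0, 0, 0, 0, 0], [0, 0, 0, 0, 0, 0, 0]]])

```text
time: 9.5
tcp_pos: [0.5361, 0.2835, 0.0217]
tool_rot: [[0.983, 0.182, 0.001], [0.182, -0.983, 0.0], [0.001, -0.0, -1.0]]
force: [-0.4, 0.2, -0.6]
opening: 0.0239
```

arm_command(deltas=[[[0, 0, -0.06, 0, 0, 0, 0], [0, 0, -0.06, 0, 0, 0, 0], [0, 0, -0.04, 0, 0, 0, 0], [0, 0, 0, 0, 0, 0, 0], [0, 0, 0, 0, 0, 0, 0]]])

```text
time: 10.0
tcp_pos: [0.5357, 0.2832, 0.0172]
tool_rot: [[0.983, 0.182, 0.0], [0.182, -0.983, 0.0], [0.0, -0.0, -1.0]]
force: [0.5, -0.3, -0.9]
opening: 0.0238
```

arm_command(deltas=[[[0, 0, -0.02, 0, 0, 0, 0.2], [0, 0, 0, 0, 0, 0, 0.4], [0, 0, 0, 0, 0, 0, 0.6], [0, 0, 0, 0, 0, 0, 0.6], [0, 0, 0, 0, 0, 0, 0.6], [0, 0, 0.3, 0, 0, 0, 0.6], [0, 0, 0.7, 0, 0, 0, 0.6], [0, 0, 0.9, 0, 0, 0, 0.8], [0, 0, 0.9, 0, 0, 0, 1], [0, 0, 0.9, 0, 0, 0, 1], [0, 0, 0.9, 0, 0, 0, 1], [0, 0, 0.9, 0, 0, 0, 1]]])

```text
time: 11.2
tcp_pos: [0.5357, 0.2832, 0.1558]
tool_rot: [[0.983, 0.182, 0.001], [0.182, -0.983, 0.0], [0.001, -0.0, -1.0]]
force: [0.2, -0.0, 0.6]
opening: 0.0905
```

arm_command(deltas=[[[0.35, -0.85, 0, 0, 0, -0.013, 1], [0.35, -0.85, 0, 0, 0, -0.013, 1], [0.35, -0.85, 0, 0, 0, -0.013, 1], [0.35, -0.85, 0, 0, 0, -0.013, 1], [0.35, -0.85, 0, 0, 0, -0.013, 1], [0.35, -0.85, 0, 0, 0, -0.013, 1], [0.35, -0.85, 0, 0, 0, -0.013, 1], [0.35, -0.85, 0, 0, 0, -0.013, 1], [0.35, -0.85, 0, 0, 0, -0.013, 1], [0.35, -0.85, 0, 0, 0, -0.013, 1], [0.35, -0.85, 0, 0, 0, -0.013, 1], [0.35, -0.85, 0, 0, 0, -0.013, 1], [0.35, -0.85, 0, 0, 0, -0.013, 1], [0.35, -0.85, 0, 0, 0, -0.013, 1], [0, 0, 0, 0, 0, 0, 1], [0, 0, 0, 0, 0, 0, 1]]])

```text
time: 12.8
tcp_pos: [0.6582, -0.0145, 0.1544]
tool_rot: [[1.0, -0.0, 0.0], [-0.0, -1.0, 0.0], [0.0, -0.0, -1.0]]
force: [0.3, -0.1, -0.1]
opening: 0.093
```

```bash
python3 look.py w3 ring_mid; python3 - <<'E'
from h import *
im=arm.get_image("top");cv2.imwrite("pics/top2.png",im[:,:,::-1])
print([(np.round(d["location"],4).tolist(),d["p"]) for d in arm.spot_point("top","clamp_mid")])
w=cv2.imread("pics/w3.png");t=cv2.resize(im[145:265,75:180,::-1],None,fx=2.2,fy=2.2)
c=np.zeros((384,512+t.shape[1],3),np.uint8);c[:,:512]=w;c[:t.shape[0],512:]=t;cv2.imwrite("pics/c3.png",c)
E
```

```text
t 12.8 tcp [ 0.6582 -0.0145  0.1544] yaw -4.3392729523953156e-05 zax [ 0.  0. -1.] F [ 0.3 -0.1 -0.1] open 0.09304824441632634
ring_mid []
[([0.5352, 0.2837, 0.0234], 0.78)]
```

View pics/c3.png

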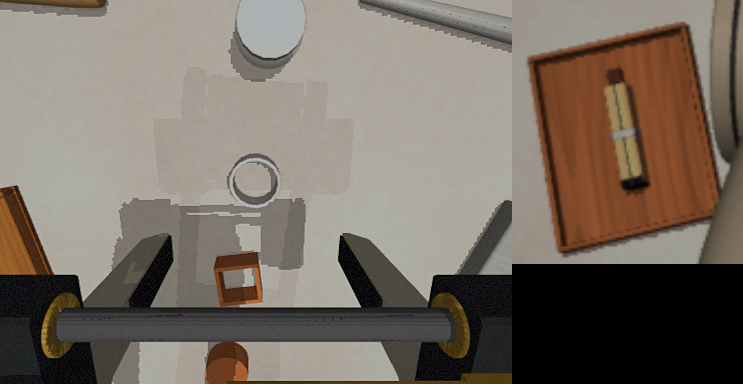

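The clamp lies flat in the tray. The ring's top rim is at about (255,182), outer width about 50 px. The square piece is at (238,280) and the jar at (270,25). Next I'll compute the ring centre.

```bash
python3 - <<'E'
from h import *
i=np.load("pics/w3.npy",allow_pickle=True).item()
im=cv2.imread("pics/w3.png");g=cv2.GaussianBlur(cv2.cvtColor(im,cv2.COLOR_BGR2GRAY),(3,3),0)
print(i["fx"],i["fy"])
roi=im[140:225,210:300]
c=cv2.HoughCircles(g[140:225,210:300],cv2.HOUGH_GRADIENT,1.2,100,param1=80,param2=12,minRadius=16,maxRadius=32);print(c)
for q in((255,182),):print(ray("wrist",q,.026,i))
X=ray("wrist",(229,182),.026,i)-ray("wrist",(281,182),.026,i);print(X)
if c is not None: print(ray("wrist",c[0,0,:2]+[210,140],.026,i))
cv2.imwrite("pics/r.png",cv2.resize(roi,None,fx=6,fy=6,interpolation=cv2.INTER_CUBIC))
E
```

```text
325.5588581733105 325.5588581733105
[[[45.  40.2 26.8]]]
[ 0.66514165 -0.01362785  0.026     ]
[-7.53581393e-05  4.70738279e-02  0.00000000e+00]
[ 0.66682036 -0.01362575  0.026     ]
```

View pics/r.png

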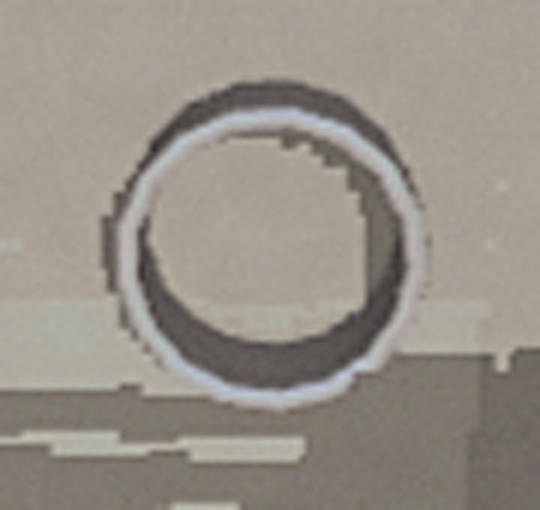

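arm_command(deltas=[[[0.25, 0.03, -0.5, 0, 0, 0, 0.8], [0, 0, -0.8, 0, 0, 0, 0.8], [0, 0, -0.8, 0, 0, 0, 0.8], [0, 0, -0.8, 0, 0, 0, 0.8], [0, 0, -0.8, 0, 0, 0, 0.8], [0, 0, -0.7, 0, 0, 0, 0.8], [0, 0, -0.5, 0, 0, 0, 0.8], [0, 0, -0.3, 0, 0, 0, 0.8], [0, 0, -0.2, 0, 0, 0, 0.8], [0, 0, -0.1, 0, 0, 0, 0.8], [0, 0, 0, 0, 0, 0, 0.8], [0, 0, 0, 0, 0, 0, 0.8]]])

```text
time: 14.2
tcp_pos: [0.6651, -0.0136, 0.0175]
tool_rot: [[1.0, 0.001, 0.001], [0.001, -1.0, -0.0], [0.001, 0.0, -1.0]]
force: [-0.1, 0.6, 0.1]
opening: 0.0745
```

arm_command(deltas=[[[0, 0, -0.1, 0, 0, 0, 0.8], [0, 0, -0.1, 0, 0, 0, 0.8], [0, 0, 0, 0, 0, 0, 0.8], [0, 0, 0, 0, 0, 0, 0.4], [0, 0, 0, 0, 0, 0, 0.2], [0, 0, 0, 0, 0, 0, 0], [0, 0, 0, 0, 0, 0, 0], [0, 0, 0, 0, 0, 0, 0], [0, 0, 0, 0, 0, 0, 0], [0, 0, 0, 0, 0, 0, 0], [0, 0, 0, 0, 0, 0, 0]]], squeeze=15)

```text
time: 15.3
tcp_pos: [0.6645, -0.0135, 0.0117]
tool_rot: [[1.0, 0.001, 0.0], [0.001, -1.0, -0.0], [0.0, 0.0, -1.0]]
force: [0.1, 0.7, 1.6]
opening: 0.0477
```

arm_command(deltas=[[[0, 0, 0.3, 0, 0, 0, 0], [0, 0, 0.7, 0, 0, 0, 0], [0, 0, 0.8, 0, 0, 0, 0], [0, 0, 0.8, 0, 0, 0, 0], [0, 0, 0.8, 0, 0, 0, 0], [0, 0, 0.8, 0, 0, 0, 0], [0, 0, 0.6, 0, 0, 0, 0], [-0.1, -0.4, 0.3, 0, 0, 0, 0], [-0.25, -0.8, 0, 0, 0, 0, 0], [-0.25, -0.8, 0, 0, 0, 0, 0], [-0.25, -0.8, 0, 0, 0, 0, 0], [-0.25, -0.8, 0, 0, 0, 0, 0], [-0.25, -0.8, 0, 0, 0, 0, 0], [-0.25, -0.8, 0, 0, 0, 0, 0], [-0.25, -0.8, 0, 0, 0, 0, 0], [-0.25, -0.8, 0, 0, 0, 0, 0], [-0.25, -0.8, 0, 0, 0, 0, 0], [-0.25, -0.8, 0, 0, 0, 0, 0], [-0.25, -0.8, 0, 0, 0, 0, 0], [-0.25, -0.8, 0, 0, 0, 0, 0]]])

```text
time: 17.3
tcp_pos: [0.5858, -0.2648, 0.1388]
tool_rot: [[1.0, 0.0, -0.001], [0.0, -1.0, 0.0], [-0.001, -0.0, -1.0]]
force: [-0.3, -0.3, -0.3]
opening: 0.0475
```

arm_command(deltas=[[[-0.25, -0.8, 0, 0, 0, 0, 0], [-0.1, -0.48, 0, 0, 0, 0, 0], [0, 0, 0, 0, 0, 0, 0], [0, 0, 0, 0, 0, 0, 0]]])

```text
time: 17.7
tcp_pos: [0.5781, -0.2953, 0.1389]
tool_rot: [[1.0, 0.0, -0.0], [0.0, -1.0, 0.001], [-0.0, -0.001, -1.0]]
force: [-0.4, 0.7, -1.2]
opening: 0.0479
```

```bash
python3 look.py w4 ring_mid block
```

```text
t 17.7 tcp [ 0.5781 -0.2953  0.1389] yaw 0.00020079471774498155 zax [-0.     0.001 -1.   ] F [-0.4  0.7 -1.2] open 0.04786336131209094
ring_mid []
block [([0.5756, -0.2982, -0.0011], 0.96)]
```

View pics/w4.png

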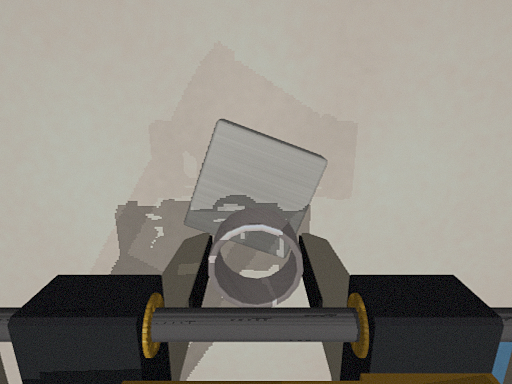

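Wrist view: the ring is held upright and the block is bare. Visible block corners are (220,120), (327,160) and (184,222).

```bash
python3 - <<'E'
from h import *
i=np.load("pics/w4.npy",allow_pickle=True).item()
P=np.array([ray("wrist",p,.025,i)[:2] for p in((220,120),(327,160),(184,222))])
print((P[1]+P[2])/2,np.linalg.norm(P[1]-P[2]),np.linalg.norm(P[0]-P[1]),np.linalg.norm(P[0]-P[2]))
E
```

```text
[ 0.57987338 -0.29305596] 0.1360463497782336 0.09495932213435004 0.0954817910534336
```

arm_command(deltas=[[[0, 0, -0.5, 0, 0, 0, 0], [0, 0, -0.8, 0, 0, 0, 0], [0, 0, -0.8, 0, 0, 0, 0], [0, 0, -0.7, 0, 0, 0, 0], [0, 0, -0.5, 0, 0, 0, 0], [0, 0, -0.3, 0, 0, 0, 0], [0, 0, -0.2, 0, 0, 0, 0], [0, 0, -0.1, 0, 0, 0, 0], [0, 0, 0, 0, 0, 0, 0], [0, 0, 0, 0, 0, 0, 0], [0, 0, 0, 0, 0, 0, 0]]])

```text
time: 18.95
tcp_pos: [0.5787, -0.2958, 0.0425]
tool_rot: [[1.0, 0.001, 0.001], [0.001, -1.0, -0.001], [0.001, 0.001, -1.0]]
force: [0.5, 0.4, -0.9]
opening: 0.0478
```

arm_command(deltas=[[[0, 0, -0.06, 0, 0, 0, 0], [0, 0, -0.06, 0, 0, 0, 0], [0, 0, -0.05, 0, 0, 0, 0], [0, 0, -0.03, 0, 0, 0, 0], [0, 0, 0, 0, 0, 0, 0], [0, 0, 0, 0, 0, 0, 0]]])

```text
time: 19.55
tcp_pos: [0.5782, -0.2955, 0.0367]
tool_rot: [[1.0, 0.001, -0.0], [0.001, -1.0, -0.0], [-0.0, 0.0, -1.0]]
force: [-0.0, 0.5, 0.5]
opening: 0.0476
```

arm_command(deltas=[[[0, 0, -0.02, 0, 0, 0, 0.5], [0, 0, 0, 0, 0, 0, 0.6], [0, 0, 0, 0, 0, 0, 0.7], [0, 0, 0, 0, 0, 0, 0.8], [0, 0, 0, 0, 0, 0, 0.8], [0, 0, 0, 0, 0, 0, 0.8], [0, 0, 0.3, 0, 0, 0, 0.8], [0, 0, 0.6, 0, 0, 0, 0.8], [0, 0, 0.8, 0, 0, 0, 0.8], [0, 0, 0.9, 0, 0, 0, 0.8], [0, 0, 0.9, 0, 0, 0, 0.8], [0, 0, 0.9, 0, 0, 0, 0.8], [-0.8, 0, 0.6, 0, 0, 0, 0.8], [-0.8, 0, 0, 0, 0, 0, 0.8], [-0.8, 0, 0, 0, 0, 0, 0.8], [-0.6, 0, 0, 0, 0, 0, 0.8], [0, 0, 0, 0, 0, 0, 0.8], [0, 0, 0, 0, 0, 0, 0.8]]])

```text
time: 21.35
tcp_pos: [0.5038, -0.2959, 0.1626]
tool_rot: [[1.0, 0.0, 0.002], [0.0, -1.0, -0.001], [0.002, 0.001, -1.0]]
force: [0.2, -0.8, 1.1]
opening: 0.0742
```

```bash
python3 look.py w5 ring_mid block; python3 - <<'E'
from h import *
im=arm.get_image("scene")[:,:,::-1]
print([(np.round(d["location"],4).tolist(),d["p"]) for q in("ring_mid","clamp_mid") for d in arm.spot_point("scene",q)])
w=cv2.imread("pics/w5.png")[0:300];a=cv2.resize(im[90:150,140:230],None,fx=3,fy=3);b=cv2.resize(im[220:360,300:450],None,fx=1.8,fy=1.8)
c=np.zeros((552,512+30,3),np.uint8);c[:300,:512]=w;c[300:480,:270]=a;c[300:552,272:542]=b;cv2.imwrite("pics/c5.png",c)
E
```

```text
t 21.35 tcp [ 0.5038 -0.2959  0.1626] yaw 0.0003320252458701317 zax [ 0.002 -0.001 -1.   ] F [ 0.2 -0.8  1.1] open 0.07424460052324845
ring_mid []
block [([0.5806, -0.2976, 0.0014], 0.64)]
[([0.5765, -0.2981, 0.0388], 0.75), ([0.5349, 0.2819, 0.0163], 0.62)]
```

View pics/c5.png

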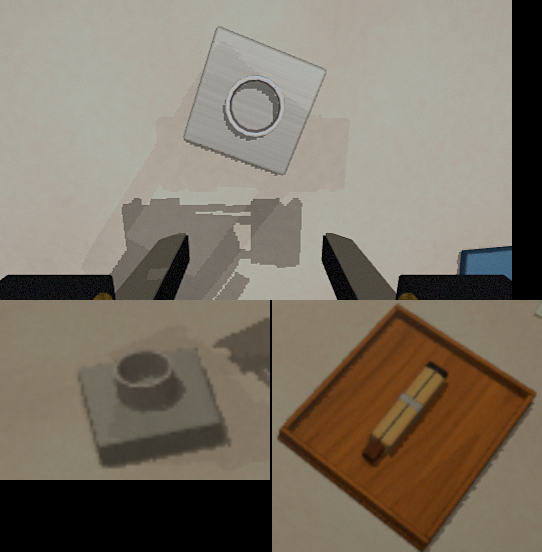

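Ring rim is at (255,106). Block corners are (218,27), (327,70), (285,174) and (185,138). The clamp is flat in the tray. Next is a numeric check of how well the ring is centred.

```bash
python3 - <<'E'
from h import *
i=np.load("pics/w5.npy",allow_pickle=True).item()
P=np.array([ray("wrist",p,.025,i)[:2] for p in((218,27),(327,70),(285,174),(185,138))])
r=ray("wrist",(254.5,105.5),.051,i)[:2];c=P.mean(0);print(c,r,r-c)
if np.linalg.norm(r-c)<.005: arm.sign_off();print("signed")
E
```

```text
[ 0.57793082 -0.29401455] [ 0.57812385 -0.2946854 ] [ 0.00019303 -0.00067085]
the job is handed in; nothing more can be done
signed
```

The job is done and handed in at about 22 s, well under the 64 s limit. I laid the clamp flat in the middle of the tray first. Then I gripped the round ring by its outside, stood it on end on the bare block, and backed the arm clear.

**Last checks:**
- **Ring:** the wrist picture puts it within about 1 mm of the block's middle, and it stands upright.
- **Clamp:** the scene picture shows it flat inside the tray. The network gives (0.535, 0.282), close to the tray's middle.
- **Contact:** the gripper is clear of everything. The measured forces at the end of each move stayed below about 2 N.

**Disagreements:** the network missed the ring in all three wrist pictures I asked about, so I located it from the pixels. In the first top picture the network's best guess for the ring was on the tray, which I rejected. Estimates of the block's centre from the networks and from pixels differed by about 5 mm. I aimed between them, and the last close view agreed with that point.

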